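# Clamp the suction nozzle onto the bench fume port

## Robot

A 7-joint arm with a two-finger parallel gripper is mounted at the origin on the work surface. World frame = base frame: x ahead of the robot, y to its left, z up, the work surface at z = 0. Lengths are in m, angles in rad, forces in N, time in s.
With the tool pointing down it reaches from about 0.4 to 0.85 m from the base axis. Payload 4.5 kg.
Tool frame: the origin (TCP) lies midway between the tips of the shut fingers; the grasp point (between the pads) lies env.hold_point_z behind it (env.hold_point_z is the distance from the TCP to the grasp point, in m); z points along the fingers, y is the line along which they close (so a half turn about z gives the same grasp; the last joint's range is limited). The gripper opens to 88 mm and grips with 3 to 60 N. Pads are 18 mm wide; open, the fingers measure 123 mm over their backs; the gripper's body (75 mm by 187 mm) begins 45 mm behind the grasp point.
Start: joints at [-1.186, 0.689, -0.195, 1.565, 0.157, 0.902, -0.215], TCP at [0.215, 0.587, 0.239] pointing down, gripper open.
Joint ranges: [-3.01, 3.01], [-0.46, 2.08], [-1.47, 1.51], [0.13, 2.56], [-1, 4.14], [0.04, 2.09], [-2.66, 2.66]. Speed limits (rad/s): [2.57, 2.57, 3.14, 3.14, 3.14, 3.14, 3.14].

## Interface

Orientations are given as a rotation vector (axis times angle).
In Python, from bench import sensors, viewer, env gives the robot as it stands.
- The arm moves only by the tool apply_moves, never from a script. Its arguments are lists of equal length, an entry for each row: "travel": the shift along the tool's x, y, z in units of 10 cm (1.0 is 10 cm), a list of three; "rotation": the turn, a rotation vector about the tool's x, y, z in units of 180 degrees (1.0 is 180 degrees), a list of three; "hand": the closure, from -1 (fully open) to 1 (shut), so that 0 is half open. In form: {"travel": [[tx, ty, tz], ...], "rotation": [[rx, ry, rz], ...], "hand": [hand, ...]}. A call has 1 to 8 rows; each row is the pose to reach, as a shift and turn from the pose commanded when the call began, along the tool's axes at that moment, turning the shorter way round; what a row does not reach only later rows make up. A row lasts 1/10 s, in which the tool goes at most 50 mm and 8.59 degrees, less where a joint would pass 70% of its speed; a pose out of reach is approached as far as the arm can. A call with a number of a shift or a turn outside -1 to 1 is refused whole. A call with a gripper value outside its range is refused whole. The fingers move at their own pace and stop on an object; "force" is the grip in N (left out, the last holds). Time passes only in rows, so rows that repeat a pose let the fingers close. It gives the time, the measured TCP pose, the force, the opening and the grip force at its end, in the units of the state.
- sensors.get_state(): the state, without advancing time (a new reading comes with each control period).
- viewer.camera(name): name is "scene" or "top"; returns a dict with "color" (400x640x3 uint8, blue, green, red), "fx", "fy", "cx", "cy" (pixels), "R" (3x3) and "t" (3): a world point X has camera coordinates R X + t. Camera axes: x right, y down, z forward; pixel columns grow to the right and rows downward; lengths in m; the calibration is good to about 2 mm. A picture is of the moment at which its call begins. There is no depth.
- env.sign_off(): hands the job in; it is judged then, once.
The state is a dict: "t": time; "qpos": joint angles; "qd": joint speeds; "tau": joint torques, N m; "eef_pos": TCP position; "tool_rot": TCP orientation; "wrist_force": force on the tool from outside, world axes, zero at the start; "moment": the same for the moment, N m; "opening": finger opening in m; "gripper_force": force on a finger pad.
Only numpy, scipy, OpenCV 4.12 (cv2) and the standard library are available. Lean on these libraries where they do the work, as an engineer would, in place of code of your own. Each camera call takes 0.05 s, during which the arm holds its last target. There are 200 camera calls.

## Task

Swing the hinged half of the clamp ring shut round the two pipe flanges until it gently bears against the rubber pad between the clamp's ears; on its way it pushes the loose nozzle into line on the port. Then swing the cam lever round so that its hook catches the pin on the hinged half and wedges the clamp firmly tight, stopping there rather than forcing it and crushing the pad. Let go, and leave the other things on the bench alone.

Things in the scene. Friction and masses are not known exactly. Their poses are not given: they have to be found in the camera images.
- port_axis (a point): centre of the joint plane of the fixed port, 105 mm above the bench: upright steel pipe 44 mm across, flange 64 mm across, 5 mm thick, on the grey box. z is up. In this frame (x, y in mm): clamp hinge (50, 0), lever pivot (-66, 18); the clamp's ears lie on the -x side, the fixed half on the +y side, the hinged half when shut on the -y side. Clamp ring: 82 mm across, top 116 mm above the bench.
- hinge (a point): point on the upright hinge axis of the clamp's hinged half, 105 mm above the bench
- jaw (a joint): hinged half of the clamp (aluminium, with ear, pin and post), angle, rad: 0 is about shut, grows as it opens (counter-clockwise from above), up to 2.0; stays where it is left. Hinge and nozzle drag at 1 to 4 N at the post. It comes to bear on the rubber pad between -0.04 and +0.04 rad, as the pad's thickness is not known: feel for it; 9 N at the post is enough.
- jaw_grip (a point): point to grasp on the hinged half: the upright steel post, 12 mm across, top 166 mm above the bench, this point 146 mm above the bench on the post's axis. It stands 118 mm from the hinge axis, on a tab whose top is 108 mm above the bench.
- pivot (a point): point on the upright pivot axis of the cam lever, 121 mm above the bench
- lever (a joint): angle of the steel cam lever, rad: 0 to 0.2 is open, grows counter-clockwise from above, stop at 2.6. Its hook passes behind the pin from about 0.6 and, depending on the pad, begins to bear on it between 0.85 and 2.2, then wedges harder and holds itself. Free turning takes about 1.5 N at the post; about 10 N along the swing there is firmly tight, and over 20 N crushes the pad.
- lever_grip (a point): point to grasp on the cam lever: the upright steel post at the end of its arm, 12 mm across, top 172 mm above the bench, this point 150 mm above the bench on the post's axis, 68 mm from the pivot axis; the arm's top is 126 mm above the bench.
- nozzle_mid (a point): the loose steel nozzle standing on the port's flange, off centre: flange 64 mm across and 5 mm thick at its foot, tube 42 mm across flaring to 54 mm at its top, 50 mm high; this point is on its axis, 25 mm above its foot. When joined it stands on the port's axis, its flange under the lips of both clamp halves.
- port: the fixed grey extraction box, 150 x 150 x 75 mm, with port and clamp; origin under its centre on the bench, axes as port_axis
- board: bystander: green circuit board 110 x 85 mm, 20 mm high with its parts, lying on the bench
- spool: bystander: spool of wire with black ends, 52 mm across, 38 mm high
- screwdriver: bystander: screwdriver with a black handle lying on the bench
- jar: bystander: jar 60 mm across, 70 mm high

How it is judged:
By the outcome, as a careful person would: the job done as asked, in the order asked, and still so for the second after the job is handed in, with the robot touching nothing.
It also fails if it takes over 72 s, if anything falls off the work surface, if the arm or the gripper's body presses on something with over 40 N, if the wrist force passes 120 N, or if a joint passes its speed limit or range.

## Working session

There is one attempt and no reset: what is moved stays moved. The work goes in short steps, Python scripts to look and compute and a tool call to move; the robot and the scene stay as the last step left them, time stands still between calls to the robot, and variables do not carry over. Pictures are saved under pics/ and viewed, at most 10 in all, crops included, and the job is handed in when it is done.

Besides the shell and the picture viewer there is one more tool, called after "Emit:" as a command line: name --argument value ..., lists and objects as JSON in quotes. apply_moves: Moves the arm, as the interface text tells. Shifts and turns lie within -1 to 1; 1 stands for 10 cm of shift or 180 degrees of turn. Its arguments: {"type":"object","properties":{"travel":{"type":"array","items":{"type":"array","items":{"type":"number","minimum":-1,"maximum":1}}},"rotation":{"type":"array","items":{"type":"array","items":{"type":"number","minimum":-1,"maximum":1}}},"hand":{"type":"array","items":{"type":"number"}},"force":{"type":"number"}},"required":["travel","rotation","hand"]}

```bash
mkdir -p pics; ls; python3 - <<'E'
from bench import sensors, viewer, env
import cv2,numpy as np
for n in("scene","top"):
    c=viewer.camera(n); cv2.imwrite(f"pics/{n}0.png",c["color"]); print(n,c["fx"],c["fy"],c["cx"],c["cy"],np.round(c["R"],4).tolist(),np.round(c["t"],4).tolist())
print(env.hold_point_z, sensors.get_state())
E
```

```text
pics
scene 416.49319230879405 416.49319230879405 310.74724642695344 197.6551622306779 [[-0.1734, 0.9846, -0.0199], [0.6666, 0.1025, -0.7383], [-0.725, -0.1413, -0.6741]] [0.0695, -0.2335, 1.679]
top 458.4486471506087 458.4486471506087 315.4692829853927 206.06501204312664 [[-0.0174, -0.9994, 0.0287], [-0.9969, 0.0151, -0.0776], [0.0771, -0.03, -0.9966]] [0.0141, 0.4786, 1.1632]
0.0187 {'t': 0.1, 'qpos': array([-1.18619423,  0.68987873, -0.19454027,  1.56619651,  0.15731111,
        0.90250509, -0.21509555]), 'qd': array([ 0.00127404, -0.00255892, -0.00075816, -0.00410676,  0.00110552,
        0.00084187,  0.00048893]), 'tau': array([-2.65355513e-03, -5.28505790e+01, -1.27160087e+00, -1.53837097e+01,
       -5.26260165e-02,  2.04872267e-03,  4.28900034e-05]), 'eef_pos': array([0.21462713, 0.58641179, 0.23801569]), 'tool_rot': array([-5.48037009e-01, -3.09325270e+00,  2.49124179e-03]), 'wrist_force': array([-0.35368666,  0.34765221, -0.44063248]), 'moment': array([-0.04979229, -0.02318346,  0.00961067]), 'gripper_force': 0.0, 'opening': 0.08805277515095342}
```

View pics/top0.png

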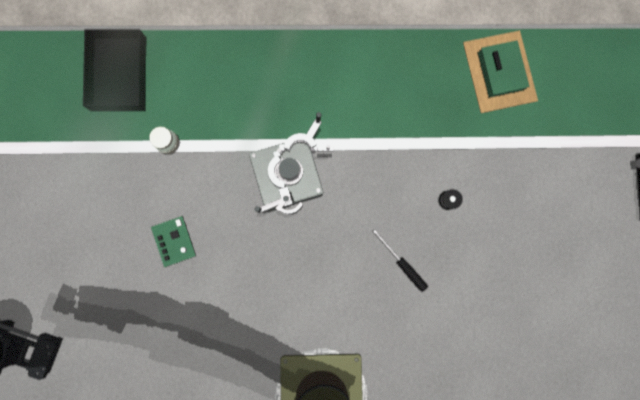

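View pics/scene0.png

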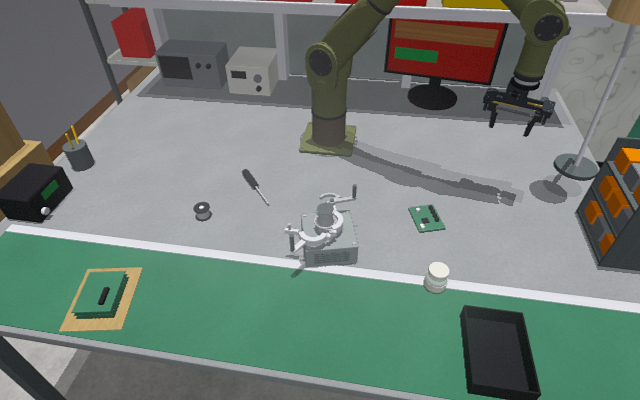

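The top view shows the clamp box at about (287,170), with posts near (318,118) and (258,210). The scene view shows the box at about (328,240). I'll zoom in on both.

```bash
python3 - <<'E'
import cv2,numpy as np
a=cv2.imread("pics/top0.png")[105:225,235:345]; b=cv2.imread("pics/scene0.png")[175:275,275:375]
a=cv2.resize(a,(440,480),interpolation=cv2.INTER_CUBIC) if 0 else cv2.resize(a,None,fx=3.6,fy=3.6,interpolation=cv2.INTER_CUBIC)
b=cv2.resize(b,None,fx=4,fy=4,interpolation=cv2.INTER_CUBIC)
H=max(a.shape[0],b.shape[0]); o=np.zeros((H,a.shape[1]+b.shape[1],3),np.uint8); o[:a.shape[0],:a.shape[1]]=a; o[:b.shape[0],a.shape[1]:]=b
print(o.shape,a.shape); cv2.imwrite("pics/crop0.png",o)
E
```

```text
(432, 796, 3) (432, 396, 3)
```

View pics/crop0.png

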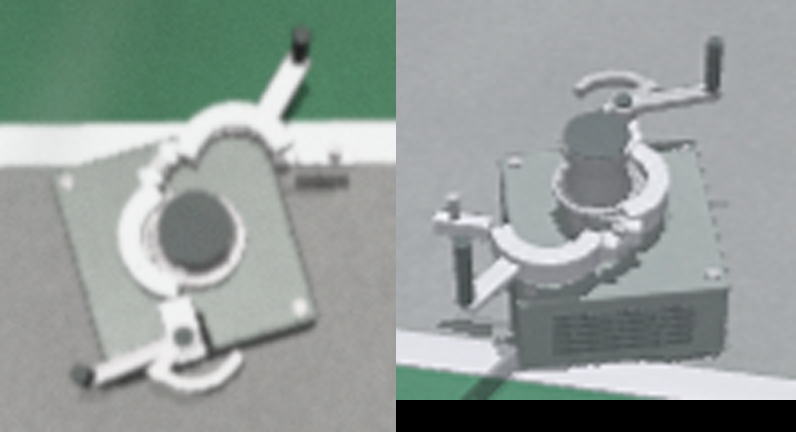

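```bash
cat > h.py <<'E'
import numpy as np
C={"s":(416.493,310.747,197.655,[[-0.1734,0.9846,-0.0199],[0.6666,0.1025,-0.7383],[-0.725,-0.1413,-0.6741]],[0.0695,-0.2335,1.679]),
"t":(458.449,315.469,206.065,[[-0.0174,-0.9994,0.0287],[-0.9969,0.0151,-0.0776],[0.0771,-0.03,-0.9966]],[0.0141,0.4786,1.1632])}
def proj(c,X):
    f,cx,cy,R,t=C[c]; p=np.array(R)@X+t; return np.array([f*p[0]/p[2]+cx,f*p[1]/p[2]+cy])
def pt(u,v): return np.array([235+u/3.6,105+v/3.6])
def ps(u,v): return np.array([275+(u-396)/4,175+v/4])
def onplane(c,uv,z):
    f,cx,cy,R,t=C[c];R=np.array(R);d=R.T@[(uv[0]-cx)/f,(uv[1]-cy)/f,1];o=-R.T@np.array(t);return o+d*(z-o[2])/d[2]
E
python3 - <<'E'
from h import *
from scipy.optimize import least_squares as LS
def w(p,l): c,s=np.cos(p[2]),np.sin(p[2]); return np.array([p[0]+c*l[0]-s*l[1],p[1]+s*l[0]+c*l[1],l[2]])
obs=[("s",ps(696,142),(-.075,.075,.075)),("s",ps(728,290),(.075,.075,.075)),("s",ps(515,308),(.075,-.075,.075)),("s",ps(502,157),(-.075,-.075,.075)),
("t",pt(55,172),(.075,.075,.075)),("t",pt(313,318),(-.075,-.075,.075)),("t",pt(184,336),(-.066,.018,.13)),("s",ps(623,101),(-.066,.018,.13))]
r=LS(lambda p:np.concatenate([proj(c,w(p,l))-o for c,o,l in obs]),[.55,.05,.25],loss="soft_l1")
p=r.x;print("port",p,np.round(r.fun.reshape(-1,2),1).tolist())
H=w(p,(.05,0,.105));P=w(p,(-.066,.018,.121));print("hinge",H,"pivot",P)
for n,a,b,z,o,L in(("jaw",pt(302,33),ps(463,239),.166,H,.118),("lev",pt(76,373),ps(714,39),.172,P,.068)):
    A,B=onplane("t",a,z),onplane("s",b,z)
    q=LS(lambda X:np.r_[proj("t",X)-a,proj("s",X)-b],[.6,0,.1]).x
    for X in(A,B,q):
        d=X[:2]-o[:2];print(n,X,"r",np.hypot(*d),L,"ang(port)",np.arctan2(d[1],d[0])-p[2])
E
```

```text
port [0.5592765  0.08096052 0.26077776] [[-0.3, -0.9], [0.1, -0.6], [-0.3, -0.9], [-0.8, -1.0], [-2.6, -1.5], [1.0, -0.3], [-1.5, -0.7], [0.1, -0.5]]
hinge [0.60758598 0.09385212 0.105     ] pivot [0.490867   0.08133501 0.121     ]
jaw [ 0.67835319 -0.00074995  0.166     ] r 0.11814207279543286 0.118 ang(port) -1.1893213242543457
jaw [0.67754234 0.00228161 0.166     ] r 0.11523476228523782 0.118 ang(port) -1.1791972306388399
jaw [6.77955439e-01 5.92310848e-04 1.66338086e-01] r 0.11683001393118692 0.118 ang(port) -1.1851655141875108
lev [0.46320899 0.14355182 0.172     ] r 0.06808742281279366 0.068 ang(port) 1.7283246922492943
lev [0.46268947 0.14319222 0.172     ] r 0.0679726945714049 0.068 ang(port) 1.7374578072108222
lev [0.46315188 0.14339151 0.17246762] r 0.06796423289553699 0.068 ang(port) 1.730050601669681
```

```bash
cat > plan.py <<'E'
import numpy as np, json, os
F="cmd.json"
def load(): return np.array(json.load(open(F))) if os.path.exists(F) else np.array([.215,.587,.239,np.deg2rad(69.9)])
def rows(targets, commit=True):
    """targets: world (x,y,z,yaw of tool y); prints rows relative to last commanded pose, tool down"""
    p=load();s,c=np.sin(p[3]),np.cos(p[3]);R=np.array([[-s,c,0],[c,s,0],[0,0,-1]]).T
    T,W=[],[]
    for q in targets:
        T.append(np.round(R.T@(np.array(q[:3])-p[:3])*10,3).tolist())
        W.append([0,0,round(-(q[3]-p[3])/np.pi,3)])
    T=[[v+0. for v in r] for r in T]
    assert np.abs(T).max()<=1,T
    print(json.dumps({"travel":T,"rotation":W}))
    if commit: json.dump((p+np.r_[R@np.array(T[-1])/10,-W[-1][2]*np.pi]).tolist(),open(F,"w"))
def toward(goal,n):
    """n equal legs to goal, each one call of 3 equal rows"""
    a=load();g=np.array(goal)
    for k in range(1,n+1): rows([a+(g-a)*k/n])
def arc(o,r,z,a0,a1,n,dyaw):
    A=np.linspace(a0,a1,n+1)[1:]
    rows([(o[0]+r*np.cos(a),o[1]+r*np.sin(a),z,a+dyaw) for a in A])
E
python3 - <<'E'
from h import *
import plan
H=np.array([.6076,.0939]);yaw=.2608
for n,X in(("ear",onplane("s",ps(440,222),.112)),("pin",onplane("s",ps(452,197),.13)),("earT",onplane("t",pt(288,155),.112)),("ringtopT",onplane("t",pt(237,101),.116)),):
    d=X[:2]-H;print(n,X,np.hypot(*d),"port ang deg",np.degrees(np.arctan2(d[1],d[0])-yaw)%360)
print("hinge px",proj("t",np.r_[H,.116]),(proj("t",np.r_[H,.116])-[235,105])*3.6)
ψ=np.deg2rad(37)
plan.toward((.678,.0005,.24,ψ),6)
E
```

```text
ear [ 0.61629195 -0.02982616  0.112     ] 0.12403109781142142 port ang deg 259.075774954247
pin [ 0.60818841 -0.02200732  0.13      ] 0.11590880995419531 port ang deg 255.34812365286422
earT [0.61095326 0.0078309  0.112     ] 0.08613439523779702 port ang deg 257.28838090942867
ringtopT [0.64684888 0.04121303 0.116     ] 0.06569925020905935 port ang deg 291.7413299236053
hinge px [278.93720058 149.49498572] [158.17392209 160.18194858]Traceback (most recent call last):
  File "<stdin>", line 8, in <module>
  File "plan.py", line 18, in toward
    for k in range(1,n+1): rows([a+(g-a)*k/n])
                           ~~~~^^^^^^^^^^^^^^^
  File "plan.py", line 12, in rows
    assert np.abs(T).max()<=1,T
           ^^^^^^^^^^^^^^^^^^
AssertionError: [[-1.061, -0.653, -0.002]]
```

```bash
rm -f cmd.json; python3 - <<'E'
import plan,numpy as np
plan.toward((.678,.0005,.24,np.deg2rad(37)),7)
E
```

```text
{"travel": [[-0.909, -0.56, -0.001]], "rotation": [[0, 0, 0.026]]}
{"travel": [[-0.952, -0.483, -0.002]], "rotation": [[0, 0, 0.026]]}
{"travel": [[-0.988, -0.404, -0.001]], "rotation": [[0, 0, 0.026]]}Traceback (most recent call last):
  File "<stdin>", line 2, in <module>
  File "plan.py", line 18, in toward
    for k in range(1,n+1): rows([a+(g-a)*k/n])
                           ~~~~^^^^^^^^^^^^^^^
  File "plan.py", line 12, in rows
    assert np.abs(T).max()<=1,T
           ^^^^^^^^^^^^^^^^^^
AssertionError: [[-1.017, -0.323, -0.002]]
```

Emit:
apply_moves --travel '[[-0.45, -0.28, 0], [-0.909, -0.56, -0.001], [-0.909, -0.56, -0.001]]' --rotation '[[0, 0, 0.013], [0, 0, 0.026], [0, 0, 0.026]]' --hand '[0, 0, 0]' --force 20

```text
t: 0.4
eef_pos: [0.2866, 0.4965, 0.2382]
tool_rot: [0.688, 3.06, -0.009]
wrist_force: [0.1, 0.0, -0.0]
opening: 0.0663
gripper_force: 0.0
```

Emit:
apply_moves --travel '[[-0.476, -0.241, 0], [-0.952, -0.483, -0.002], [-0.952, -0.483, -0.002]]' --rotation '[[0, 0, 0.013], [0, 0, 0.026], [0, 0, 0.026]]' --hand '[0, 0, 0]'

```text
t: 0.7
eef_pos: [0.352, 0.4127, 0.2386]
tool_rot: [0.814, 3.03, -0.008]
wrist_force: [-1.1, -0.0, -1.0]
opening: 0.0446
gripper_force: 0.0
```

Emit:
apply_moves --travel '[[-0.494, -0.202, 0], [-0.988, -0.404, -0.001], [-0.988, -0.404, -0.001]]' --rotation '[[0, 0, 0.013], [0, 0, 0.026], [0, 0, 0.026]]' --hand '[0, 0, 0]'

```text
t: 1.0
eef_pos: [0.4176, 0.3292, 0.2388]
tool_rot: [0.937, 2.995, -0.006]
wrist_force: [1.2, -0.1, 0.4]
opening: 0.0441
gripper_force: 0.0
```

```bash
python3 - <<'E'
import plan,numpy as np
from bench import sensors
s=sensors.get_state();print(plan.load(),s["eef_pos"],s["tool_rot"],s["qpos"],s["wrist_force"])
plan.toward((.678,.0005,.24,np.deg2rad(37)),5)
E
```

```text
[0.41346457 0.33565001 0.2394     0.97494092] [0.41759189 0.32917438 0.23878911] [ 0.93716547  2.9950346  -0.00635929] [-0.6589704   0.56672296 -0.15714241  1.84651997  0.13207694  0.74038058
  0.07448746] [ 1.20411124 -0.14902465  0.43896275]
{"travel": [[-0.814, -0.258, -0.001]], "rotation": [[0, 0, 0.021]]}
{"travel": [[-0.829, -0.203, -0.001]], "rotation": [[0, 0, 0.021]]}
{"travel": [[-0.841, -0.149, -0.002]], "rotation": [[0, 0, 0.021]]}
{"travel": [[-0.849, -0.093, -0.001]], "rotation": [[0, 0, 0.021]]}
{"travel": [[-0.853, -0.036, -0.001]], "rotation": [[0, 0, 0.021]]}
```

Emit:
apply_moves --travel '[[-0.407, -0.129, 0], [-0.814, -0.258, -0.001], [-0.814, -0.258, -0.001]]' --rotation '[[0, 0, 0.01], [0, 0, 0.021], [0, 0, 0.021]]' --hand '[0, 0, 0]'

```text
t: 1.3
eef_pos: [0.4701, 0.2626, 0.2389]
tool_rot: [1.035, 2.963, -0.005]
wrist_force: [0.5, -0.5, 0.3]
opening: 0.0441
gripper_force: 0.0
```

Emit:
apply_moves --travel '[[-0.415, -0.1, 0], [-0.829, -0.203, -0.001], [-0.829, -0.203, -0.001]]' --rotation '[[0, 0, 0.01], [0, 0, 0.021], [0, 0, 0.021]]' --hand '[0, 0, 0]'

```text
t: 1.6
eef_pos: [0.5226, 0.1961, 0.239]
tool_rot: [1.131, 2.927, -0.004]
wrist_force: [1.1, 0.3, 0.4]
opening: 0.0442
gripper_force: 0.0
```

Emit:
apply_moves --travel '[[-0.42, -0.075, 0], [-0.841, -0.149, -0.002], [-0.841, -0.149, -0.002]]' --rotation '[[0, 0, 0.01], [0, 0, 0.021], [0, 0, 0.021]]' --hand '[0, 0, 0]'

```text
t: 1.9
eef_pos: [0.5752, 0.1289, 0.2392]
tool_rot: [1.226, 2.889, -0.004]
wrist_force: [0.1, 0.2, -1.4]
opening: 0.0437
gripper_force: 0.0
```

Emit:
apply_moves --travel '[[-0.425, -0.046, 0], [-0.849, -0.093, -0.001], [-0.849, -0.093, -0.001]]' --rotation '[[0, 0, 0.01], [0, 0, 0.021], [0, 0, 0.021]]' --hand '[0, 0, 0]'

```text
t: 2.2
eef_pos: [0.6277, 0.0618, 0.2392]
tool_rot: [1.319, 2.847, -0.005]
wrist_force: [-0.3, -0.7, -0.5]
opening: 0.0445
gripper_force: 0.0
```

Emit:
apply_moves --travel '[[-0.427, -0.018, 0], [-0.853, -0.036, -0.001], [-0.853, -0.036, -0.001], [-0.853, -0.036, -0.001], [-0.853, -0.036, -0.001]]' --rotation '[[0, 0, 0.01], [0, 0, 0.021], [0, 0, 0.021], [0, 0, 0.021], [0, 0, 0.021]]' --hand '[0, 0, 0, 0, 0]'

```text
t: 2.7
eef_pos: [0.6769, 0.0035, 0.2394]
tool_rot: [-1.397, -2.811, -0.002]
wrist_force: [-0.3, 1.0, -0.3]
opening: 0.0441
gripper_force: 0.0
```

```bash
python3 - <<'E'
import plan,numpy as np
from bench import sensors,viewer
import cv2
s=sensors.get_state();print(plan.load(),s["eef_pos"],s["tool_rot"],s["qd"],s["wrist_force"])
c=viewer.camera("top");cv2.imwrite("pics/t1.png",cv2.resize(c["color"][70:220,230:380],None,fx=3.6,fy=3.6,interpolation=cv2.INTER_CUBIC))
E
```

```text
[6.77998320e-01 5.46761607e-04 2.40000000e-01 6.45073692e-01] [0.67692355 0.00352595 0.2393545 ] [-1.39729131e+00 -2.81134603e+00 -1.93013279e-03] [-0.00598203 -0.00640317 -0.00301989  0.00153654  0.00454686 -0.00021143
  0.00363792] [-0.25417929  0.97039525 -0.26948872]
```

```bash
python3 - <<'E'
import plan
y=plan.load()[3]
plan.rows([(.679,-.003,.185,y)]);plan.rows([(.679,-.003,.128,y)])
E
```

```text
{"travel": [[-0.034, -0.013, 0.55]], "rotation": [[0, 0, -0.0]]}
{"travel": [[0.0, 0.0, 0.57]], "rotation": [[0, 0, -0.0]]}
```

View pics/t1.png

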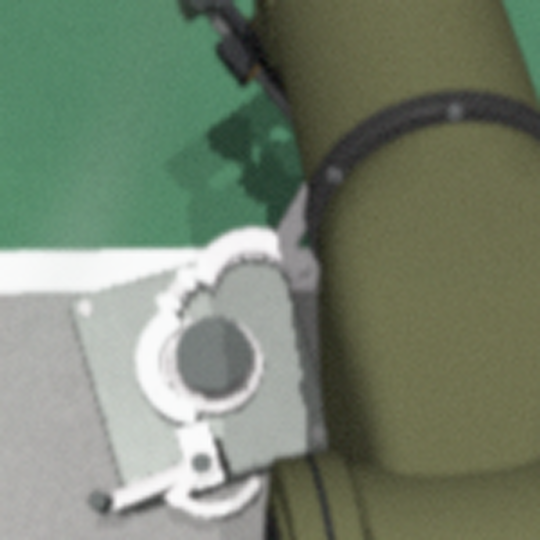

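The view shows the arm covering the jaw post (it stood near crop (302,150)), while the lever at (100,500) is unchanged. I'll go down by the numbers and watch the force.

Emit:
apply_moves --travel '[[-0.034, -0.013, 0.25], [-0.034, -0.013, 0.55], [-0.034, -0.013, 0.55], [-0.034, -0.013, 0.55]]' --rotation '[[0, 0, 0], [0, 0, 0], [0, 0, 0], [0, 0, 0]]' --hand '[0, 0, 0, 0]'

```text
t: 3.15
eef_pos: [0.6784, -0.0015, 0.185]
tool_rot: [-1.4, -2.811, -0.001]
wrist_force: [0.2, -0.1, 0.2]
opening: 0.0438
gripper_force: 0.0
```

Emit:
apply_moves --travel '[[0, 0, 0.15], [0, 0, 0.3], [0, 0, 0.45], [0, 0, 0.57], [0, 0, 0.57], [0, 0, 0.57]]' --rotation '[[0, 0, 0], [0, 0, 0], [0, 0, 0], [0, 0, 0], [0, 0, 0], [0, 0, 0]]' --hand '[0, 0, 0, 0, 0, 0]'

```text
t: 3.75
eef_pos: [0.6787, -0.003, 0.1273]
tool_rot: [-1.403, -2.811, 0.0]
wrist_force: [-0.0, -0.4, 0.9]
opening: 0.0441
gripper_force: 0.0
```

Emit:
apply_moves --travel '[[0, 0, 0], [0, 0, 0], [0, 0, 0], [0, 0, 0], [0, 0, 0], [0, 0, 0]]' --rotation '[[0, 0, 0], [0, 0, 0], [0, 0, 0], [0, 0, 0], [0, 0, 0], [0, 0, 0]]' --hand '[1, 1, 1, 1, 1, 1]' --force 15

```text
t: 4.35
eef_pos: [0.6794, -0.0029, 0.1282]
tool_rot: [1.402, 2.81, 0.001]
wrist_force: [1.0, 0.7, 0.8]
opening: 0.0116
gripper_force: 15.0
```

```bash
python3 - <<'E'
from bench import sensors
s=sensors.get_state();print(s["eef_pos"],s["tool_rot"],s["wrist_force"],s["opening"],s["qpos"])
E
```

```text
[ 0.67941925 -0.0028555   0.12816989] [1.40216740e+00 2.80994317e+00 1.42966888e-03] [0.99085142 0.71131701 0.75245282] 0.011577913550379392 [-0.01578604  0.88902182 -0.09411514  1.48004077  0.10416326  0.77588824
  0.49552582]
```

```bash
cat >> plan.py <<'E'
D=np.deg2rad
H=np.array([.6076,.0939]);P=np.array([.4909,.0813])
def pol(o):
    p=load();d=p[:2]-o;return np.hypot(*d),np.arctan2(d[1],d[0])
def swing(o,deg,n,follow=1.,z=None):
    r,a=pol(o);p=load();A=a+D(deg)*np.arange(1,n+1)/n
    rows([(o[0]+r*np.cos(b),o[1]+r*np.sin(b),p[2],p[3]+follow*(b-a)) for b in A])
def feel(o):
    from bench import sensors
    s=sensors.get_state();d=s["eef_pos"][:2]-o;r=np.hypot(*d);u=d/r;f=s["wrist_force"]
    print("r %.4f ang %.2f cmd %.2f | Ftan(ccw) %.1f Frad %.1f Fz %.1f grip %.1f open %.4f q7 %.2f t %.2f"%(r,np.degrees(np.arctan2(d[1],d[0])),np.degrees(pol(o)[1]),-u[1]*f[0]+u[0]*f[1],u@f[:2],f[2],s["gripper_force"],s["opening"],s["qpos"][6],s["t"]))
E
python3 -c "
from plan import *
print(pol(H));swing(H,-32,8);swing(H,-24,8)"
```

```text
(np.float64(0.1203276788033556), np.float64(-0.9355057105035924))
{"travel": [[0.004, -0.084, 0.0], [0.013, -0.167, 0.0], [0.029, -0.25, 0.0], [0.05, -0.331, 0.0], [0.077, -0.411, 0.0], [0.109, -0.488, 0.0], [0.146, -0.563, 0.0], [0.189, -0.636, 0.0]], "rotation": [[0, 0, 0.022], [0, 0, 0.044], [0, 0, 0.067], [0, 0, 0.089], [0, 0, 0.111], [0, 0, 0.133], [0, 0, 0.156], [0, 0, 0.178]]}
{"travel": [[0.002, -0.063, 0.0], [0.008, -0.126, 0.0], [0.017, -0.188, 0.0], [0.029, -0.25, 0.0], [0.044, -0.311, 0.0], [0.062, -0.371, 0.0], [0.084, -0.431, 0.0], [0.109, -0.489, 0.0]], "rotation": [[0, 0, 0.017], [0, 0, 0.033], [0, 0, 0.05], [0, 0, 0.067], [0, 0, 0.083], [0, 0, 0.1], [0, 0, 0.117], [0, 0, 0.133]]}
```

Emit:
apply_moves --travel '[[0.004, -0.084, 0.0], [0.013, -0.167, 0.0], [0.029, -0.25, 0.0], [0.05, -0.331, 0.0], [0.077, -0.411, 0.0], [0.109, -0.488, 0.0], [0.146, -0.563, 0.0], [0.189, -0.636, 0.0]]' --rotation '[[0, 0, 0.022], [0, 0, 0.044], [0, 0, 0.067], [0, 0, 0.089], [0, 0, 0.111], [0, 0, 0.133], [0, 0, 0.156], [0, 0, 0.178]]' --hand '[1, 1, 1, 1, 1, 1, 1, 1]'

```text
t: 5.15
eef_pos: [0.6171, -0.0263, 0.1281]
tool_rot: [2.127, 2.31, 0.002]
wrist_force: [1.9, -0.4, 0.1]
opening: 0.0114
gripper_force: 15.0
```

Emit:
apply_moves --travel '[[0.002, -0.063, 0.0], [0.008, -0.126, 0.0], [0.017, -0.188, 0.0], [0.029, -0.25, 0.0], [0.044, -0.311, 0.0], [0.062, -0.371, 0.0], [0.084, -0.431, 0.0], [0.109, -0.489, 0.0]]' --rotation '[[0, 0, 0.017], [0, 0, 0.033], [0, 0, 0.05], [0, 0, 0.067], [0, 0, 0.083], [0, 0, 0.1], [0, 0, 0.117], [0, 0, 0.133]]' --hand '[1, 1, 1, 1, 1, 1, 1, 1]'

```text
t: 5.95
eef_pos: [0.5674, -0.0198, 0.1281]
tool_rot: [2.559, 1.82, 0.002]
wrist_force: [1.1, 0.1, 0.6]
opening: 0.0114
gripper_force: 15.0
```

```bash
python3 - <<'E'
from plan import *
feel(H);swing(H,-8,8)
E
```

```text
r 0.1206 ang -109.45 cmd -109.64 | Ftan(ccw) 1.0 Frad -0.4 Fz 0.6 grip 15.0 open 0.0114 q7 -0.17 t 5.95
{"travel": [[0.0, -0.021, 0.0], [0.001, -0.042, 0.0], [0.002, -0.063, 0.0], [0.004, -0.084, 0.0], [0.006, -0.105, 0.0], [0.008, -0.126, 0.0], [0.011, -0.147, 0.0], [0.014, -0.167, 0.0]], "rotation": [[0, 0, 0.006], [0, 0, 0.011], [0, 0, 0.017], [0, 0, 0.022], [0, 0, 0.028], [0, 0, 0.033], [0, 0, 0.039], [0, 0, 0.044]]}
```

Emit:
apply_moves --travel '[[0.0, -0.021, 0.0], [0.001, -0.042, 0.0], [0.002, -0.063, 0.0], [0.004, -0.084, 0.0], [0.006, -0.105, 0.0], [0.008, -0.126, 0.0], [0.011, -0.147, 0.0], [0.014, -0.167, 0.0]]' --rotation '[[0, 0, 0.006], [0, 0, 0.011], [0, 0, 0.017], [0, 0, 0.022], [0, 0, 0.028], [0, 0, 0.033], [0, 0, 0.039], [0, 0, 0.044]]' --hand '[1, 1, 1, 1, 1, 1, 1, 1]'

```text
t: 6.75
eef_pos: [0.5519, -0.013, 0.128]
tool_rot: [2.679, 1.64, 0.001]
wrist_force: [-0.2, -1.8, 5.3]
opening: 0.0114
gripper_force: 15.0
```

```bash
python3 - <<'E'
from plan import *
feel(H);swing(H,-4,8)
from bench import viewer
import cv2
o=[viewer.camera("scene")["color"][165:275,265:385],viewer.camera("top")["color"][100:210,235:355]]
cv2.imwrite("pics/c2.png",cv2.resize(np.hstack(o),None,fx=3.3,fy=3.3,interpolation=cv2.INTER_CUBIC))
E
```

```text
r 0.1205 ang -117.53 cmd -117.63 | Ftan(ccw) 0.7 Frad 1.6 Fz 5.3 grip 15.0 open 0.0114 q7 -0.27 t 6.75
{"travel": [[0.0, -0.01, 0.0], [0.0, -0.021, 0.0], [0.001, -0.031, 0.0], [0.001, -0.042, 0.0], [0.002, -0.052, 0.0], [0.002, -0.063, 0.0], [0.003, -0.073, 0.0], [0.004, -0.084, 0.0]], "rotation": [[0, 0, 0.003], [0, 0, 0.006], [0, 0, 0.008], [0, 0, 0.011], [0, 0, 0.014], [0, 0, 0.017], [0, 0, 0.019], [0, 0, 0.022]]}
```

View pics/c2.png

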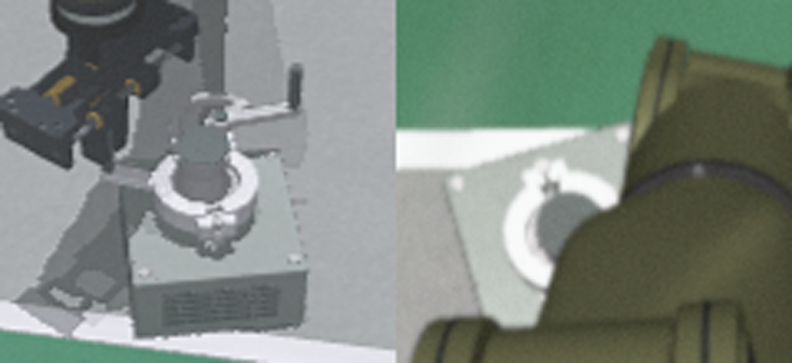

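The ring is nearly closed around the nozzle foot (scene crop (205,190)), and the lever is still open at (293,85). I'll continue slowly.

Emit:
apply_moves --travel '[[0.0, -0.01, 0.0], [0.0, -0.021, 0.0], [0.001, -0.031, 0.0], [0.001, -0.042, 0.0], [0.002, -0.052, 0.0], [0.002, -0.063, 0.0], [0.003, -0.073, 0.0], [0.004, -0.084, 0.0]]' --rotation '[[0, 0, 0.003], [0, 0, 0.006], [0, 0, 0.008], [0, 0, 0.011], [0, 0, 0.014], [0, 0, 0.017], [0, 0, 0.019], [0, 0, 0.022]]' --hand '[1, 1, 1, 1, 1, 1, 1, 1]'

```text
t: 7.65
eef_pos: [0.5446, -0.0088, 0.128]
tool_rot: [2.733, 1.547, 0.001]
wrist_force: [0.5, -1.1, 6.5]
opening: 0.0112
gripper_force: 15.0
```

```bash
python3 - <<'E'
from plan import *
feel(H);swing(H,-2,8)
E
```

```text
r 0.1205 ang -121.54 cmd -121.63 | Ftan(ccw) 1.0 Frad 0.7 Fz 6.5 grip 15.0 open 0.0112 q7 -0.31 t 7.65
{"travel": [[0.0, -0.005, 0.0], [0.0, -0.01, 0.0], [0.0, -0.016, 0.0], [0.0, -0.021, 0.0], [0.001, -0.026, 0.0], [0.001, -0.031, 0.0], [0.001, -0.037, 0.0], [0.001, -0.042, 0.0]], "rotation": [[0, 0, 0.001], [0, 0, 0.003], [0, 0, 0.004], [0, 0, 0.006], [0, 0, 0.007], [0, 0, 0.008], [0, 0, 0.01], [0, 0, 0.011]]}
```

Emit:
apply_moves --travel '[[0.0, -0.005, 0.0], [0.0, -0.01, 0.0], [0.0, -0.016, 0.0], [0.0, -0.021, 0.0], [0.001, -0.026, 0.0], [0.001, -0.031, 0.0], [0.001, -0.037, 0.0], [0.001, -0.042, 0.0]]' --rotation '[[0, 0, 0.001], [0, 0, 0.003], [0, 0, 0.004], [0, 0, 0.006], [0, 0, 0.007], [0, 0, 0.008], [0, 0, 0.01], [0, 0, 0.011]]' --hand '[1, 1, 1, 1, 1, 1, 1, 1]'

```text
t: 8.45
eef_pos: [0.541, -0.0066, 0.128]
tool_rot: [2.76, 1.5, 0.001]
wrist_force: [1.2, -0.7, 5.7]
opening: 0.0112
gripper_force: 15.0
```

```bash
python3 - <<'E'
from plan import *
feel(H);swing(H,-1.5,6)
E
```

```text
r 0.1205 ang -123.52 cmd -123.63 | Ftan(ccw) 1.4 Frad -0.1 Fz 5.7 grip 15.0 open 0.0112 q7 -0.34 t 8.45
{"travel": [[0.0, -0.005, 0.0], [0.0, -0.01, 0.0], [0.0, -0.016, 0.0], [0.0, -0.021, 0.0], [0.001, -0.026, 0.0], [0.001, -0.031, 0.0]], "rotation": [[0, 0, 0.001], [0, 0, 0.003], [0, 0, 0.004], [0, 0, 0.006], [0, 0, 0.007], [0, 0, 0.008]]}
```

Emit:
apply_moves --travel '[[0.0, -0.005, 0.0], [0.0, -0.01, 0.0], [0.0, -0.016, 0.0], [0.0, -0.021, 0.0], [0.001, -0.026, 0.0], [0.001, -0.031, 0.0]]' --rotation '[[0, 0, 0.001], [0, 0, 0.003], [0, 0, 0.004], [0, 0, 0.006], [0, 0, 0.007], [0, 0, 0.008]]' --hand '[1, 1, 1, 1, 1, 1]'

```text
t: 9.05
eef_pos: [0.5385, -0.0048, 0.128]
tool_rot: [2.778, 1.465, 0.001]
wrist_force: [1.4, -1.6, 4.5]
opening: 0.0115
gripper_force: 15.0
```

```bash
python3 - <<'E'
from plan import *
feel(H);swing(H,-1,4)
E
```

```text
r 0.1205 ang -124.98 cmd -125.11 | Ftan(ccw) 2.1 Frad 0.5 Fz 4.5 grip 15.0 open 0.0115 q7 -0.35 t 9.05
{"travel": [[0.0, -0.005, 0.0], [0.0, -0.01, 0.0], [0.0, -0.016, 0.0], [0.0, -0.021, 0.0]], "rotation": [[0, 0, 0.001], [0, 0, 0.003], [0, 0, 0.004], [0, 0, 0.006]]}
```

Emit:
apply_moves --travel '[[0.0, -0.005, 0.0], [0.0, -0.01, 0.0], [0.0, -0.016, 0.0], [0.0, -0.021, 0.0]]' --rotation '[[0, 0, 0.001], [0, 0, 0.003], [0, 0, 0.004], [0, 0, 0.006]]' --hand '[1, 1, 1, 1]'

```text
t: 9.45
eef_pos: [0.5367, -0.0036, 0.128]
tool_rot: [2.792, 1.439, 0.001]
wrist_force: [0.0, -1.5, 6.0]
opening: 0.0113
gripper_force: 15.0
```

```bash
python3 - <<'E'
from plan import *
feel(H);swing(H,-1,4)
E
```

```text
r 0.1205 ang -126.03 cmd -126.11 | Ftan(ccw) 0.9 Frad 1.2 Fz 6.0 grip 15.0 open 0.0113 q7 -0.37 t 9.45
{"travel": [[0.0, -0.005, 0.0], [0.0, -0.01, 0.0], [0.0, -0.016, 0.0], [0.0, -0.021, 0.0]], "rotation": [[0, 0, 0.001], [0, 0, 0.003], [0, 0, 0.004], [0, 0, 0.006]]}
```

Emit:
apply_moves --travel '[[0.0, -0.005, 0.0], [0.0, -0.01, 0.0], [0.0, -0.016, 0.0], [0.0, -0.021, 0.0]]' --rotation '[[0, 0, 0.001], [0, 0, 0.003], [0, 0, 0.004], [0, 0, 0.006]]' --hand '[1, 1, 1, 1]'

```text
t: 9.85
eef_pos: [0.5352, -0.0025, 0.128]
tool_rot: [2.805, 1.412, 0.001]
wrist_force: [1.7, -2.5, 4.9]
opening: 0.0111
gripper_force: 15.0
```

Emit:
apply_moves --travel '[[0.0, -0.005, 0.0], [0.0, -0.01, 0.0], [0.0, -0.016, 0.0], [0.0, -0.021, 0.0]]' --rotation '[[0, 0, 0.001], [0, 0, 0.003], [0, 0, 0.004], [0, 0, 0.006]]' --hand '[1, 1, 1, 1]'

```text
t: 10.25
eef_pos: [0.5351, -0.0024, 0.1281]
tool_rot: [2.816, 1.384, 0.005]
wrist_force: [5.3, -6.2, 2.3]
opening: 0.0115
gripper_force: 15.0
```

```bash
python3 - <<'E'
from plan import *
swing(H,-1,4);feel(H);
E
```

```text
{"travel": [[0.0, -0.005, 0.0], [0.0, -0.011, 0.0], [0.0, -0.016, 0.0], [0.0, -0.021, 0.0]], "rotation": [[0, 0, 0.001], [0, 0, 0.003], [0, 0, 0.004], [0, 0, 0.006]]}
r 0.1205 ang -126.98 cmd -128.11 | Ftan(ccw) 8.0 Frad 1.8 Fz 2.3 grip 15.0 open 0.0115 q7 -0.39 t 10.25
```

Emit:
apply_moves --travel '[[0, 0, 0], [0, -0.002, 0], [0, -0.002, 0]]' --rotation '[[0, 0, 0], [0, 0, 0], [0, 0, 0]]' --hand '[1, 1, 1]'

```text
t: 10.55
eef_pos: [0.5351, -0.0024, 0.1281]
tool_rot: [2.816, 1.384, 0.005]
wrist_force: [4.2, -4.6, 2.0]
opening: 0.0111
gripper_force: 15.0
```

Emit:
apply_moves --travel '[[0, -0.004, 0], [0, -0.006, 0], [0, -0.006, 0]]' --rotation '[[0, 0, 0], [0, 0, 0], [0, 0, 0]]' --hand '[1, 1, 1]'

```text
t: 10.85
eef_pos: [0.5351, -0.0024, 0.1281]
tool_rot: [2.815, 1.383, 0.006]
wrist_force: [7.0, -6.0, 1.1]
opening: 0.011
gripper_force: 15.0
```

Emit:
apply_moves --travel '[[0, 0, 0], [0, 0, 0], [0, 0, 0], [0, 0, 0]]' --rotation '[[0, 0, 0], [0, 0, 0], [0, 0, 0], [0, 0, 0]]' --hand '[0.3, 0.3, 0.3, 0.3]'

```text
t: 11.25
eef_pos: [0.5313, 0.0004, 0.1272]
tool_rot: [-2.816, -1.388, 0.003]
wrist_force: [-0.6, -0.1, -0.0]
opening: 0.0307
gripper_force: 0.0
```

```bash
python3 - <<'E'
from plan import *
rows([load()+[0,0,0,0]],True);p=load();s,c=np.sin(p[3]),np.cos(p[3])
p[:2]+=-.0008*np.array([c,s]);json.dump(p.tolist(),open(F,"w"))
feel(H);print(p)
from bench import sensors;print(sensors.get_state()["eef_pos"])
rows([(p[0],p[1],.222,p[3])])
pv=P; a=1.73+.261; lev=P+.068*np.array([np.cos(a),np.sin(a)]);print(lev)
g=np.r_[lev,.222,D(5)];print(load()[3]);toward(g,3)
E
```

```text
{"travel": [[0.0, 0.0, 0.0]], "rotation": [[0, 0, -0.0]]}
r 0.1207 ang -129.22 cmd -128.49 | Ftan(ccw) -0.4 Frad 0.5 Fz -0.0 grip 0.0 open 0.0307 q7 -0.39 t 11.25
[ 5.32655739e-01 -3.48890227e-04  1.28000000e-01 -6.55545667e-01]
[5.31312017e-01 4.14048718e-04 1.27217785e-01]
{"travel": [[0.0, 0.0, -0.94]], "rotation": [[0, 0, -0.0]]}
[0.46315964 0.1433844 ]
-0.6555456670490704
{"travel": [[0.239, -0.476, 0.0]], "rotation": [[0, 0, -0.079]]}
{"travel": [[0.348, -0.402, 0.0]], "rotation": [[0, 0, -0.079]]}
{"travel": [[0.436, -0.305, 0.0]], "rotation": [[0, 0, -0.078]]}
```

Emit:
apply_moves --travel '[[0, 0, -0.4], [0, 0, -0.94], [0, 0, -0.94], [0, 0, -0.94]]' --rotation '[[0, 0, 0], [0, 0, 0], [0, 0, 0], [0, 0, 0]]' --hand '[0.3, 0.3, 0.3, 0.3]'

```text
t: 11.65
eef_pos: [0.5328, 0.0001, 0.2227]
tool_rot: [2.818, 1.389, 0.003]
wrist_force: [-0.8, 0.3, -1.0]
opening: 0.0307
gripper_force: 0.0
```

Emit:
apply_moves --travel '[[0.12, -0.238, 0], [0.239, -0.476, 0], [0.239, -0.476, 0]]' --rotation '[[0, 0, -0.04], [0, 0, -0.079], [0, 0, -0.079]]' --hand '[0, 0, 0]'

```text
t: 11.95
eef_pos: [0.506, 0.0517, 0.2197]
tool_rot: [-2.613, -1.734, 0.006]
wrist_force: [0.3, 0.5, 0.2]
opening: 0.0441
gripper_force: 0.0
```

Emit:
apply_moves --travel '[[0.174, -0.2, 0], [0.348, -0.402, 0], [0.348, -0.402, 0]]' --rotation '[[0, 0, -0.04], [0, 0, -0.079], [0, 0, -0.079]]' --hand '[0, 0, 0]'

```text
t: 12.25
eef_pos: [0.4836, 0.0985, 0.2202]
tool_rot: [-2.381, -2.042, 0.004]
wrist_force: [-0.1, -0.6, 0.2]
opening: 0.044
gripper_force: 0.0
```

Emit:
apply_moves --travel '[[0.218, -0.152, 0], [0.436, -0.305, 0], [0.436, -0.305, 0], [0.436, -0.305, 0], [0.436, -0.305, 0]]' --rotation '[[0, 0, -0.06], [0, 0, -0.117], [0, 0, -0.117], [0, 0, -0.117], [0, 0, -0.117]]' --hand '[0, 0, 0, 0, 0]'

```text
t: 12.75
eef_pos: [0.4632, 0.1419, 0.2211]
tool_rot: [-1.984, -2.436, 0.002]
wrist_force: [-0.1, 0.6, -0.9]
opening: 0.044
gripper_force: 0.0
```

```bash
python3 - <<'E'
from plan import *
p=load();p[3]+=.039*np.pi;json.dump(p.tolist(),open(F,"w"))
from bench import sensors,viewer
s=sensors.get_state();print(p,s["eef_pos"],s["tool_rot"],s["qpos"][6],s["qd"].round(3))
rows([(.4632,.1434,.131,p[3])])
import cv2
o=[viewer.camera("scene")["color"][165:275,265:385],viewer.camera("top")["color"][100:210,235:355]]
cv2.imwrite("pics/c3.png",cv2.resize(np.hstack(o),None,fx=3.3,fy=3.3,interpolation=cv2.INTER_CUBIC))
E
```

```text
[0.46316487 0.14337577 0.222      0.20839231] [0.4631822  0.14191709 0.22109076] [-1.98433458e+00 -2.43556109e+00  2.11316305e-03] -0.10074652675846361 [-0.002 -0.004  0.008 -0.002  0.     0.002  0.004]
{"travel": [[0.0, 0.0, 0.91]], "rotation": [[0, 0, -0.0]]}
```

View pics/c3.png

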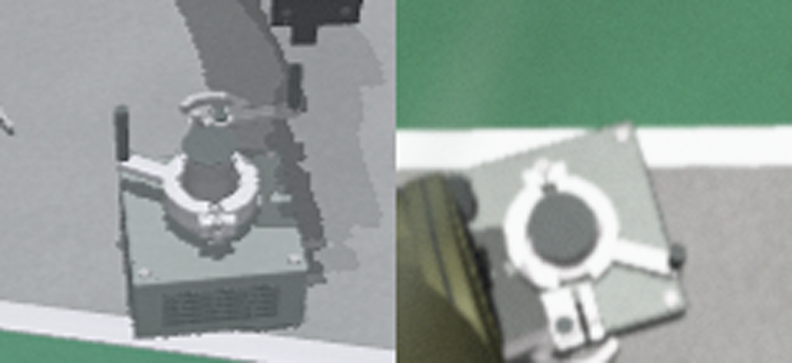

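The jaw is shut with its post at scene crop (121,130), and the nozzle is centred at top crop (560,228). I'll go down onto the lever post.

Emit:
apply_moves --travel '[[0, 0, 0.2], [0, 0, 0.4], [0, 0, 0.6], [0, 0, 0.8], [0, 0, 0.91], [0, 0, 0.91], [0, 0, 0.91]]' --rotation '[[0, 0, 0], [0, 0, 0], [0, 0, 0], [0, 0, 0], [0, 0, 0], [0, 0, 0], [0, 0, 0]]' --hand '[0, 0, 0, 0, 0, 0, 0]'

```text
t: 13.55
eef_pos: [0.4633, 0.1431, 0.131]
tool_rot: [1.979, 2.439, 0.0]
wrist_force: [-0.0, 0.6, 0.9]
opening: 0.0441
gripper_force: 0.0
```

Emit:
apply_moves --travel '[[0, 0, 0], [0, 0, 0], [0, 0, 0], [0, 0, 0], [0, 0, 0], [0, 0, 0]]' --rotation '[[0, 0, 0], [0, 0, 0], [0, 0, 0], [0, 0, 0], [0, 0, 0], [0, 0, 0]]' --hand '[1, 1, 1, 1, 1, 1]' --force 25

```text
t: 14.15
eef_pos: [0.4635, 0.1435, 0.131]
tool_rot: [1.978, 2.44, 0.002]
wrist_force: [0.4, -0.8, 2.9]
opening: 0.0113
gripper_force: 25.0
```

```bash
python3 - <<'E'
from plan import *
feel(P);print(pol(P))
swing(P,24,8);swing(P,12,8)
E
```

```text
r 0.0679 ang 113.77 cmd 114.07 | Ftan(ccw) -0.0 Frad -0.9 Fz 2.9 grip 25.0 open 0.0113 q7 -0.08 t 14.15
(np.float64(0.06798998370419763), np.float64(1.9909815619183444))
{"travel": [[-0.008, -0.035, 0.0], [-0.019, -0.069, 0.0], [-0.031, -0.102, 0.0], [-0.044, -0.135, 0.0], [-0.06, -0.167, 0.0], [-0.077, -0.198, 0.0], [-0.095, -0.229, 0.0], [-0.116, -0.258, 0.0]], "rotation": [[0, 0, -0.017], [0, 0, -0.033], [0, 0, -0.05], [0, 0, -0.067], [0, 0, -0.083], [0, 0, -0.1], [0, 0, -0.117], [0, 0, -0.133]]}
{"travel": [[-0.004, -0.017, 0.0], [-0.008, -0.035, 0.0], [-0.013, -0.052, 0.0], [-0.019, -0.069, 0.0], [-0.024, -0.085, 0.0], [-0.031, -0.102, 0.0], [-0.037, -0.119, 0.0], [-0.044, -0.135, 0.0]], "rotation": [[0, 0, -0.008], [0, 0, -0.017], [0, 0, -0.025], [0, 0, -0.033], [0, 0, -0.042], [0, 0, -0.05], [0, 0, -0.058], [0, 0, -0.067]]}
```

Emit:
apply_moves --travel '[[-0.008, -0.035, 0.0], [-0.019, -0.069, 0.0], [-0.031, -0.102, 0.0], [-0.044, -0.135, 0.0], [-0.06, -0.167, 0.0], [-0.077, -0.198, 0.0], [-0.095, -0.229, 0.0], [-0.116, -0.258, 0.0]]' --rotation '[[0, 0, -0.017], [0, 0, -0.033], [0, 0, -0.05], [0, 0, -0.067], [0, 0, -0.083], [0, 0, -0.1], [0, 0, -0.117], [0, 0, -0.133]]' --hand '[1, 1, 1, 1, 1, 1, 1, 1]'

```text
t: 14.95
eef_pos: [0.4402, 0.1269, 0.131]
tool_rot: [1.424, 2.8, 0.002]
wrist_force: [1.1, 1.1, 5.0]
opening: 0.0108
gripper_force: 25.0
```

Emit:
apply_moves --travel '[[-0.004, -0.017, 0.0], [-0.008, -0.035, 0.0], [-0.013, -0.052, 0.0], [-0.019, -0.069, 0.0], [-0.024, -0.085, 0.0], [-0.031, -0.102, 0.0], [-0.037, -0.119, 0.0], [-0.044, -0.135, 0.0]]' --rotation '[[0, 0, -0.008], [0, 0, -0.017], [0, 0, -0.025], [0, 0, -0.033], [0, 0, -0.042], [0, 0, -0.05], [0, 0, -0.058], [0, 0, -0.067]]' --hand '[1, 1, 1, 1, 1, 1, 1, 1]'

```text
t: 15.75
eef_pos: [0.4315, 0.1155, 0.131]
tool_rot: [-1.123, -2.934, -0.001]
wrist_force: [-0.2, 1.9, 6.0]
opening: 0.0113
gripper_force: 25.0
```

```bash
python3 - <<'E'
from plan import *
feel(P)
swing(P,8,8)
E
```

```text
r 0.0685 ang 150.06 cmd 150.08 | Ftan(ccw) -1.5 Frad 1.2 Fz 6.0 grip 25.0 open 0.0113 q7 0.29 t 15.75
{"travel": [[-0.003, -0.012, 0.0], [-0.005, -0.023, 0.0], [-0.008, -0.035, 0.0], [-0.012, -0.046, 0.0], [-0.015, -0.057, 0.0], [-0.019, -0.069, 0.0], [-0.022, -0.08, 0.0], [-0.026, -0.091, 0.0]], "rotation": [[0, 0, -0.006], [0, 0, -0.011], [0, 0, -0.017], [0, 0, -0.022], [0, 0, -0.028], [0, 0, -0.033], [0, 0, -0.039], [0, 0, -0.044]]}
```

Emit:
apply_moves --travel '[[-0.003, -0.012, 0.0], [-0.005, -0.023, 0.0], [-0.008, -0.035, 0.0], [-0.012, -0.046, 0.0], [-0.015, -0.057, 0.0]]' --rotation '[[0, 0, -0.006], [0, 0, -0.011], [0, 0, -0.017], [0, 0, -0.022], [0, 0, -0.028]]' --hand '[1, 1, 1, 1, 1]'

```text
t: 16.25
eef_pos: [0.4287, 0.1102, 0.131]
tool_rot: [-0.994, -2.98, -0.001]
wrist_force: [-0.1, 1.1, 6.5]
opening: 0.0112
gripper_force: 25.0
```

```bash
cat >> plan.py <<'E'
def sent(t,r):
    p=load();s,c=np.sin(p[3]),np.cos(p[3]);p[:2]+=.1*(t[0]*np.array([-s,c])+t[1]*np.array([c,s]));p[3]-=r*np.pi;json.dump(p.tolist(),open(F,"w"))
E
python3 - <<'E'
from plan import *
sent((.026,.091),.044) if 0 else None
# undo the 8 deg commit, book the 5 deg actually sent
p=load();p[3]-=.044*np.pi;s,c=np.sin(p[3]),np.cos(p[3]);p[:2]-=.1*(-.026*np.array([-s,c])-.091*np.array([c,s]));json.dump(p.tolist(),open(F,"w"))
sent((-.015,-.057),-.028);feel(P);print(pol(P));swing(P,5,5)
E
```

```text
r 0.0686 ang 155.09 cmd 155.05 | Ftan(ccw) -1.0 Frad 0.5 Fz 6.5 grip 25.0 open 0.0112 q7 0.34 t 16.25
(np.float64(0.06798465983363888), np.float64(2.7061787594123214))
{"travel": [[-0.003, -0.012, 0.0], [-0.005, -0.023, 0.0], [-0.008, -0.035, 0.0], [-0.012, -0.046, 0.0], [-0.015, -0.057, 0.0]], "rotation": [[0, 0, -0.006], [0, 0, -0.011], [0, 0, -0.017], [0, 0, -0.022], [0, 0, -0.028]]}
```

Emit:
apply_moves --travel '[[-0.003, -0.012, 0.0], [-0.005, -0.023, 0.0], [-0.008, -0.035, 0.0], [-0.012, -0.046, 0.0], [-0.015, -0.057, 0.0]]' --rotation '[[0, 0, -0.006], [0, 0, -0.011], [0, 0, -0.017], [0, 0, -0.022], [0, 0, -0.028]]' --hand '[1, 1, 1, 1, 1]'

```text
t: 16.75
eef_pos: [0.4263, 0.1047, 0.131]
tool_rot: [-0.862, -3.021, -0.0]
wrist_force: [-0.1, 2.2, 7.5]
opening: 0.0111
gripper_force: 25.0
```

Emit:
apply_moves --travel '[[-0.003, -0.012, 0.0], [-0.005, -0.023, 0.0], [-0.008, -0.035, 0.0], [-0.012, -0.046, 0.0], [-0.015, -0.057, 0.0]]' --rotation '[[0, 0, -0.006], [0, 0, -0.011], [0, 0, -0.017], [0, 0, -0.022], [0, 0, -0.028]]' --hand '[1, 1, 1, 1, 1]'

```text
t: 17.25
eef_pos: [0.4243, 0.099, 0.131]
tool_rot: [-0.728, -3.055, -0.0]
wrist_force: [-2.1, 0.3, 6.5]
opening: 0.0114
gripper_force: 25.0
```

Emit:
apply_moves --travel '[[-0.003, -0.012, 0.0], [-0.005, -0.023, 0.0], [-0.008, -0.035, 0.0], [-0.012, -0.046, 0.0], [-0.015, -0.057, 0.0]]' --rotation '[[0, 0, -0.006], [0, 0, -0.011], [0, 0, -0.017], [0, 0, -0.022], [0, 0, -0.028]]' --hand '[1, 1, 1, 1, 1]'

```text
t: 17.75
eef_pos: [0.4229, 0.0932, 0.131]
tool_rot: [-0.593, -3.084, 0.0]
wrist_force: [-1.4, 1.2, 7.6]
opening: 0.0112
gripper_force: 25.0
```

```bash
python3 - <<'E'
from plan import *
sent((-.015,-.057),-.028);sent((-.015,-.057),-.028);feel(P);swing(P,5,5)
E
```

```text
r 0.0690 ang 170.11 cmd 169.97 | Ftan(ccw) -0.9 Frad 1.6 Fz 7.6 grip 25.0 open 0.0112 q7 0.51 t 17.75
{"travel": [[-0.003, -0.012, 0.0], [-0.005, -0.023, 0.0], [-0.008, -0.035, 0.0], [-0.011, -0.046, 0.0], [-0.015, -0.057, 0.0]], "rotation": [[0, 0, -0.006], [0, 0, -0.011], [0, 0, -0.017], [0, 0, -0.022], [0, 0, -0.028]]}
```

Emit:
apply_moves --travel '[[-0.003, -0.012, 0.0], [-0.005, -0.023, 0.0], [-0.008, -0.035, 0.0], [-0.011, -0.046, 0.0], [-0.015, -0.057, 0.0]]' --rotation '[[0, 0, -0.006], [0, 0, -0.011], [0, 0, -0.017], [0, 0, -0.022], [0, 0, -0.028]]' --hand '[1, 1, 1, 1, 1]'

```text
t: 18.25
eef_pos: [0.422, 0.0872, 0.131]
tool_rot: [-0.457, -3.107, 0.001]
wrist_force: [-2.4, 0.3, 8.4]
opening: 0.0112
gripper_force: 25.0
```

Emit:
apply_moves --travel '[[-0.003, -0.012, 0.0], [-0.005, -0.023, 0.0], [-0.008, -0.035, 0.0], [-0.011, -0.046, 0.0], [-0.015, -0.057, 0.0]]' --rotation '[[0, 0, -0.006], [0, 0, -0.011], [0, 0, -0.017], [0, 0, -0.022], [0, 0, -0.028]]' --hand '[1, 1, 1, 1, 1]'

```text
t: 18.75
eef_pos: [0.4216, 0.0812, 0.131]
tool_rot: [-0.32, -3.124, 0.001]
wrist_force: [-0.9, 0.6, 8.0]
opening: 0.0109
gripper_force: 25.0
```

Emit:
apply_moves --travel '[[-0.003, -0.012, 0.0], [-0.005, -0.023, 0.0], [-0.008, -0.035, 0.0], [-0.011, -0.046, 0.0], [-0.015, -0.057, 0.0]]' --rotation '[[0, 0, -0.006], [0, 0, -0.011], [0, 0, -0.017], [0, 0, -0.022], [0, 0, -0.028]]' --hand '[1, 1, 1, 1, 1]'

```text
t: 19.25
eef_pos: [0.4218, 0.0751, 0.1309]
tool_rot: [-0.182, -3.134, 0.001]
wrist_force: [-1.8, 0.7, 8.7]
opening: 0.0107
gripper_force: 25.0
```

```bash
python3 - <<'E'
from plan import *
for _ in "12":sent((-.015,-.057),-.028)
feel(P);swing(P,5,5)
E
```

```text
r 0.0694 ang -174.91 cmd -175.10 | Ftan(ccw) -0.9 Frad 1.7 Fz 8.7 grip 25.0 open 0.0107 q7 0.68 t 19.25
{"travel": [[-0.002, -0.012, 0.0], [-0.005, -0.023, 0.0], [-0.008, -0.035, 0.0], [-0.011, -0.046, 0.0], [-0.014, -0.057, 0.0]], "rotation": [[0, 0, -0.006], [0, 0, -0.011], [0, 0, -0.017], [0, 0, -0.022], [0, 0, -0.028]]}
```

Emit:
apply_moves --travel '[[-0.003, -0.012, 0.0], [-0.005, -0.023, 0.0], [-0.008, -0.035, 0.0], [-0.011, -0.046, 0.0], [-0.014, -0.057, 0.0]]' --rotation '[[0, 0, -0.006], [0, 0, -0.011], [0, 0, -0.017], [0, 0, -0.022], [0, 0, -0.028]]' --hand '[1, 1, 1, 1, 1]'

```text
t: 19.75
eef_pos: [0.4224, 0.0692, 0.131]
tool_rot: [-0.044, -3.139, 0.001]
wrist_force: [-3.3, -0.2, 8.8]
opening: 0.0111
gripper_force: 25.0
```

Emit:
apply_moves --travel '[[-0.003, -0.012, 0.0], [-0.005, -0.023, 0.0], [-0.008, -0.035, 0.0], [-0.011, -0.046, 0.0], [-0.014, -0.057, 0.0]]' --rotation '[[0, 0, -0.006], [0, 0, -0.011], [0, 0, -0.017], [0, 0, -0.022], [0, 0, -0.028]]' --hand '[1, 1, 1, 1, 1]'

```text
t: 20.25
eef_pos: [0.4236, 0.0633, 0.131]
tool_rot: [0.093, -3.138, 0.002]
wrist_force: [-2.6, -0.3, 9.7]
opening: 0.0112
gripper_force: 25.0
```

Emit:
apply_moves --travel '[[-0.003, -0.012, 0.0], [-0.005, -0.023, 0.0], [-0.008, -0.035, 0.0], [-0.011, -0.046, 0.0], [-0.014, -0.057, 0.0]]' --rotation '[[0, 0, -0.006], [0, 0, -0.011], [0, 0, -0.017], [0, 0, -0.022], [0, 0, -0.028]]' --hand '[1, 1, 1, 1, 1]'

```text
t: 20.75
eef_pos: [0.4253, 0.0576, 0.131]
tool_rot: [0.231, -3.131, 0.002]
wrist_force: [-2.9, -0.6, 9.9]
opening: 0.0113
gripper_force: 25.0
```

```bash
python3 - <<'E'
from plan import *
for _ in "12":sent((-.014,-.057),-.028)
feel(P);swing(P,5,5)
E
```

```text
r 0.0698 ang -160.12 cmd -160.21 | Ftan(ccw) -0.4 Frad 2.9 Fz 9.9 grip 25.0 open 0.0113 q7 0.87 t 20.75
{"travel": [[-0.002, -0.012, 0.0], [-0.005, -0.023, 0.0], [-0.008, -0.035, 0.0], [-0.011, -0.046, 0.0], [-0.014, -0.057, 0.0]], "rotation": [[0, 0, -0.006], [0, 0, -0.011], [0, 0, -0.017], [0, 0, -0.022], [0, 0, -0.028]]}
```

Emit:
apply_moves --travel '[[-0.002, -0.012, 0.0], [-0.005, -0.023, 0.0], [-0.008, -0.035, 0.0], [-0.011, -0.046, 0.0], [-0.014, -0.057, 0.0]]' --rotation '[[0, 0, -0.006], [0, 0, -0.011], [0, 0, -0.017], [0, 0, -0.022], [0, 0, -0.028]]' --hand '[1, 1, 1, 1, 1]'

```text
t: 21.25
eef_pos: [0.4274, 0.0519, 0.131]
tool_rot: [0.368, -3.117, 0.002]
wrist_force: [-2.1, -1.7, 10.1]
opening: 0.0107
gripper_force: 25.0
```

Emit:
apply_moves --travel '[[-0.002, -0.012, 0.0], [-0.005, -0.023, 0.0], [-0.008, -0.035, 0.0], [-0.011, -0.046, 0.0], [-0.014, -0.057, 0.0]]' --rotation '[[0, 0, -0.006], [0, 0, -0.011], [0, 0, -0.017], [0, 0, -0.022], [0, 0, -0.028]]' --hand '[1, 1, 1, 1, 1]'

```text
t: 21.75
eef_pos: [0.43, 0.0466, 0.131]
tool_rot: [0.505, -3.098, 0.003]
wrist_force: [-2.6, -1.7, 9.6]
opening: 0.0111
gripper_force: 25.0
```

```bash
python3 - <<'E'
from plan import *
for _ in "1":sent((-.014,-.057),-.028)
feel(P);swing(P,4,5)
from bench import viewer
import cv2
o=[viewer.camera("scene")["color"][165:275,265:385],viewer.camera("top")["color"][100:210,235:355]]
cv2.imwrite("pics/c4.png",cv2.resize(np.hstack(o),None,fx=3.3,fy=3.3,interpolation=cv2.INTER_CUBIC))
E
```

```text
r 0.0701 ang -150.29 cmd -150.30 | Ftan(ccw) 0.2 Frad 3.1 Fz 9.6 grip 25.0 open 0.0111 q7 1.00 t 21.75
{"travel": [[-0.002, -0.009, 0.0], [-0.004, -0.019, 0.0], [-0.006, -0.028, 0.0], [-0.008, -0.037, 0.0], [-0.011, -0.046, 0.0]], "rotation": [[0, 0, -0.004], [0, 0, -0.009], [0, 0, -0.013], [0, 0, -0.018], [0, 0, -0.022]]}
```

View pics/c4.png

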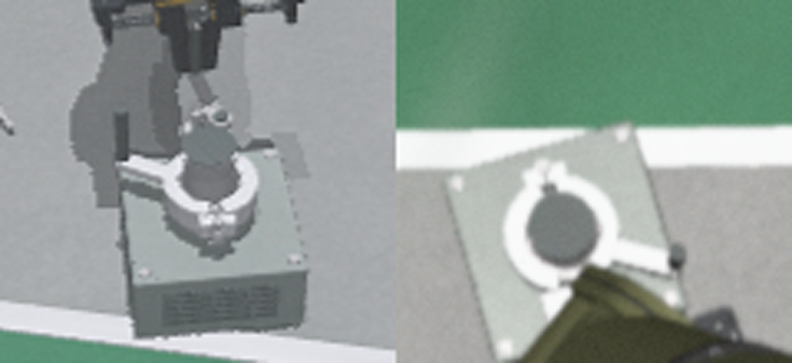

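The lever arm is following (scene crop (205,90)) and the jaw is still shut. I'll continue in small steps.

Emit:
apply_moves --travel '[[-0.002, -0.009, 0.0], [-0.004, -0.019, 0.0], [-0.006, -0.028, 0.0], [-0.008, -0.037, 0.0], [-0.011, -0.046, 0.0]]' --rotation '[[0, 0, -0.004], [0, 0, -0.009], [0, 0, -0.013], [0, 0, -0.018], [0, 0, -0.022]]' --hand '[1, 1, 1, 1, 1]'

```text
t: 22.35
eef_pos: [0.4325, 0.0425, 0.131]
tool_rot: [0.611, -3.079, 0.003]
wrist_force: [-3.1, -0.8, 10.2]
opening: 0.0109
gripper_force: 25.0
```

```bash
python3 - <<'E'
from plan import *
feel(P);swing(P,4,5)
E
```

```text
r 0.0702 ang -146.38 cmd -146.31 | Ftan(ccw) -1.0 Frad 3.1 Fz 10.2 grip 25.0 open 0.0109 q7 1.06 t 22.35
{"travel": [[-0.002, -0.009, 0.0], [-0.004, -0.019, 0.0], [-0.006, -0.028, 0.0], [-0.008, -0.037, 0.0], [-0.011, -0.046, 0.0]], "rotation": [[0, 0, -0.004], [0, 0, -0.009], [0, 0, -0.013], [0, 0, -0.018], [0, 0, -0.022]]}
```

Emit:
apply_moves --travel '[[-0.002, -0.009, 0.0], [-0.004, -0.019, 0.0], [-0.006, -0.028, 0.0], [-0.008, -0.037, 0.0], [-0.011, -0.046, 0.0]]' --rotation '[[0, 0, -0.004], [0, 0, -0.009], [0, 0, -0.013], [0, 0, -0.018], [0, 0, -0.022]]' --hand '[1, 1, 1, 1, 1]'

```text
t: 22.85
eef_pos: [0.4352, 0.0385, 0.131]
tool_rot: [0.717, -3.055, 0.003]
wrist_force: [-2.2, -1.4, 10.7]
opening: 0.0112
gripper_force: 25.0
```

```bash
python3 - <<'E'
from plan import *
feel(P);swing(P,4,5)
E
```

```text
r 0.0703 ang -142.48 cmd -142.31 | Ftan(ccw) -0.2 Frad 2.6 Fz 10.7 grip 25.0 open 0.0112 q7 1.11 t 22.85
{"travel": [[-0.002, -0.009, 0.0], [-0.004, -0.019, 0.0], [-0.006, -0.028, 0.0], [-0.008, -0.037, 0.0], [-0.011, -0.046, 0.0]], "rotation": [[0, 0, -0.004], [0, 0, -0.009], [0, 0, -0.013], [0, 0, -0.018], [0, 0, -0.022]]}
```

Emit:
apply_moves --travel '[[-0.002, -0.009, 0.0], [-0.004, -0.019, 0.0], [-0.006, -0.028, 0.0], [-0.008, -0.037, 0.0], [-0.011, -0.046, 0.0]]' --rotation '[[0, 0, -0.004], [0, 0, -0.009], [0, 0, -0.013], [0, 0, -0.018], [0, 0, -0.022]]' --hand '[1, 1, 1, 1, 1]'

```text
t: 23.35
eef_pos: [0.4382, 0.0347, 0.1309]
tool_rot: [0.822, -3.029, 0.003]
wrist_force: [-3.9, -1.8, 10.7]
opening: 0.0108
gripper_force: 25.0
```

```bash
python3 - <<'E'
from plan import *
feel(P);swing(P,4,5)
E
```

```text
r 0.0704 ang -138.55 cmd -138.32 | Ftan(ccw) -1.2 Frad 4.1 Fz 10.7 grip 25.0 open 0.0108 q7 1.17 t 23.35
{"travel": [[-0.002, -0.009, 0.0], [-0.004, -0.019, 0.0], [-0.006, -0.028, 0.0], [-0.009, -0.037, 0.0], [-0.011, -0.046, 0.0]], "rotation": [[0, 0, -0.004], [0, 0, -0.009], [0, 0, -0.013], [0, 0, -0.018], [0, 0, -0.022]]}
```

Emit:
apply_moves --travel '[[-0.002, -0.009, 0.0], [-0.004, -0.019, 0.0], [-0.006, -0.028, 0.0], [-0.008, -0.037, 0.0], [-0.011, -0.046, 0.0]]' --rotation '[[0, 0, -0.004], [0, 0, -0.009], [0, 0, -0.013], [0, 0, -0.018], [0, 0, -0.022]]' --hand '[1, 1, 1, 1, 1]'

```text
t: 23.85
eef_pos: [0.4413, 0.0313, 0.1309]
tool_rot: [0.926, -2.998, 0.003]
wrist_force: [-3.8, -1.8, 10.6]
opening: 0.0107
gripper_force: 25.0
```

```bash
python3 - <<'E'
from plan import *
feel(P);swing(P,3,4)
E
```

```text
r 0.0705 ang -134.73 cmd -134.32 | Ftan(ccw) -1.4 Frad 4.0 Fz 10.6 grip 25.0 open 0.0107 q7 1.23 t 23.85
{"travel": [[-0.002, -0.009, 0.0], [-0.004, -0.017, 0.0], [-0.006, -0.026, 0.0], [-0.008, -0.035, 0.0]], "rotation": [[0, 0, -0.004], [0, 0, -0.008], [0, 0, -0.013], [0, 0, -0.017]]}
```

Emit:
apply_moves --travel '[[-0.002, -0.009, 0.0], [-0.004, -0.017, 0.0], [-0.006, -0.026, 0.0], [-0.008, -0.035, 0.0]]' --rotation '[[0, 0, -0.004], [0, 0, -0.008], [0, 0, -0.013], [0, 0, -0.017]]' --hand '[1, 1, 1, 1]'

```text
t: 24.25
eef_pos: [0.4434, 0.029, 0.1309]
tool_rot: [1.006, -2.972, 0.002]
wrist_force: [-5.6, -1.1, 11.6]
opening: 0.0113
gripper_force: 25.0
```

```bash
python3 - <<'E'
from plan import *
feel(P);swing(P,3,4)
E
```

```text
r 0.0706 ang -132.22 cmd -131.29 | Ftan(ccw) -3.4 Frad 4.6 Fz 11.6 grip 25.0 open 0.0113 q7 1.28 t 24.25
{"travel": [[-0.002, -0.009, 0.0], [-0.004, -0.017, 0.0], [-0.006, -0.026, 0.0], [-0.008, -0.035, 0.0]], "rotation": [[0, 0, -0.004], [0, 0, -0.008], [0, 0, -0.013], [0, 0, -0.017]]}
```

Resistance is starting to build (-3.4 N, with the lever lagging about 1°).

Emit:
apply_moves --travel '[[-0.002, -0.009, 0.0], [-0.004, -0.017, 0.0], [-0.004, -0.017, 0.0]]' --rotation '[[0, 0, -0.004], [0, 0, -0.008], [0, 0, -0.008]]' --hand '[1, 1, 1]'

```text
t: 24.55
eef_pos: [0.4446, 0.0279, 0.1309]
tool_rot: [1.043, -2.958, 0.002]
wrist_force: [-4.5, -1.0, 12.7]
opening: 0.0111
gripper_force: 25.0
```

```bash
python3 - <<'E'
from plan import *
sent((.008,.035),.017);sent((-.004,-.017),-.008)
feel(P)
E
```

```text
r 0.0707 ang -130.96 cmd -129.81 | Ftan(ccw) -2.7 Frad 3.7 Fz 12.7 grip 25.0 open 0.0111 q7 1.30 t 24.55
```

Emit:
apply_moves --travel '[[-0.002, -0.009, 0.0], [-0.004, -0.017, 0.0], [-0.006, -0.026, 0.0], [-0.006, -0.026, 0.0]]' --rotation '[[0, 0, -0.004], [0, 0, -0.008], [0, 0, -0.013], [0, 0, -0.013]]' --hand '[1, 1, 1, 1]'

```text
t: 24.95
eef_pos: [0.4463, 0.0263, 0.1309]
tool_rot: [1.103, -2.936, 0.002]
wrist_force: [-5.2, -1.2, 12.6]
opening: 0.011
gripper_force: 25.0
```

```bash
python3 - <<'E'
from plan import *
sent((-.006,-.026),-.013)
feel(P)
E
```

```text
r 0.0708 ang -129.04 cmd -127.56 | Ftan(ccw) -3.3 Frad 4.3 Fz 12.6 grip 25.0 open 0.0110 q7 1.34 t 24.95
```

Emit:
apply_moves --travel '[[-0.002, -0.009, 0.0], [-0.004, -0.017, 0.0], [-0.006, -0.026, 0.0], [-0.006, -0.026, 0.0]]' --rotation '[[0, 0, -0.004], [0, 0, -0.008], [0, 0, -0.013], [0, 0, -0.013]]' --hand '[1, 1, 1, 1]'

```text
t: 25.35
eef_pos: [0.4479, 0.0251, 0.1308]
tool_rot: [1.163, -2.912, 0.0]
wrist_force: [-7.0, -0.9, 12.5]
opening: 0.0113
gripper_force: 25.0
```

```bash
python3 - <<'E'
from plan import *
sent((-.006,-.026),-.013)
feel(P)
E
```

```text
r 0.0708 ang -127.44 cmd -125.31 | Ftan(ccw) -5.0 Frad 5.0 Fz 12.5 grip 25.0 open 0.0113 q7 1.37 t 25.35
```

Emit:
apply_moves --travel '[[-0.002, -0.009, 0.0], [-0.004, -0.017, 0.0], [-0.006, -0.026, 0.0], [-0.006, -0.026, 0.0]]' --rotation '[[0, 0, -0.004], [0, 0, -0.008], [0, 0, -0.013], [0, 0, -0.013]]' --hand '[1, 1, 1, 1]'

```text
t: 25.75
eef_pos: [0.4494, 0.0239, 0.1308]
tool_rot: [1.223, -2.886, -0.001]
wrist_force: [-8.1, 1.4, 14.3]
opening: 0.0108
gripper_force: 25.0
```

```bash
python3 - <<'E'
from plan import *
sent((-.006,-.026),-.013)
feel(P)
E
```

```text
r 0.0708 ang -125.87 cmd -123.06 | Ftan(ccw) -7.4 Frad 3.6 Fz 14.3 grip 25.0 open 0.0108 q7 1.41 t 25.75
```

Emit:
apply_moves --travel '[[-0.002, -0.009, 0.0], [-0.004, -0.017, 0.0], [-0.006, -0.026, 0.0], [-0.006, -0.026, 0.0]]' --rotation '[[0, 0, -0.004], [0, 0, -0.008], [0, 0, -0.013], [0, 0, -0.013]]' --hand '[1, 1, 1, 1]'

```text
t: 26.15
eef_pos: [0.4514, 0.0226, 0.1308]
tool_rot: [1.282, -2.86, -0.001]
wrist_force: [-9.0, 0.1, 13.8]
opening: 0.011
gripper_force: 25.0
```

```bash
python3 - <<'E'
from plan import *
sent((-.006,-.026),-.013)
feel(P)
E
```

```text
r 0.0708 ang -123.93 cmd -120.81 | Ftan(ccw) -7.5 Frad 5.0 Fz 13.8 grip 25.0 open 0.0110 q7 1.45 t 26.15
```

Emit:
apply_moves --travel '[[-0.002, -0.009, 0.0], [-0.004, -0.017, 0.0], [-0.006, -0.026, 0.0], [-0.006, -0.026, 0.0]]' --rotation '[[0, 0, -0.004], [0, 0, -0.008], [0, 0, -0.013], [0, 0, -0.013]]' --hand '[1, 1, 1, 1]'

```text
t: 26.55
eef_pos: [0.4531, 0.0214, 0.1307]
tool_rot: [1.34, -2.832, -0.002]
wrist_force: [-11.2, -0.6, 14.9]
opening: 0.0108
gripper_force: 25.0
```

```bash
python3 - <<'E'
from plan import *
sent((-.006,-.026),-.013)
feel(P)
E
```

```text
r 0.0708 ang -122.23 cmd -118.56 | Ftan(ccw) -9.1 Frad 6.5 Fz 14.9 grip 25.0 open 0.0108 q7 1.48 t 26.55
```

Emit:
apply_moves --travel '[[-0.002, -0.009, 0.0], [-0.004, -0.017, 0.0], [-0.006, -0.026, 0.0], [-0.006, -0.026, 0.0]]' --rotation '[[0, 0, -0.004], [0, 0, -0.008], [0, 0, -0.013], [0, 0, -0.013]]' --hand '[1, 1, 1, 1]'

```text
t: 26.95
eef_pos: [0.4544, 0.0205, 0.1306]
tool_rot: [1.398, -2.803, -0.004]
wrist_force: [-11.8, 1.9, 16.7]
opening: 0.0111
gripper_force: 25.0
```

```bash
python3 - <<'E'
from plan import *
sent((-.006,-.026),-.013)
feel(P)
E
```

```text
r 0.0709 ang -120.95 cmd -116.30 | Ftan(ccw) -11.1 Frad 4.5 Fz 16.7 grip 25.0 open 0.0111 q7 1.52 t 26.95
```

Emit:
apply_moves --travel '[[-0.002, -0.007, 0.0], [-0.003, -0.014, 0.0], [-0.003, -0.014, 0.0]]' --rotation '[[0, 0, -0.004], [0, 0, -0.007], [0, 0, -0.007]]' --hand '[1, 1, 1]'

```text
t: 27.25
eef_pos: [0.4554, 0.02, 0.1306]
tool_rot: [1.428, -2.787, -0.004]
wrist_force: [-13.6, 2.0, 17.6]
opening: 0.0111
gripper_force: 25.0
```

```bash
python3 - <<'E'
from plan import *
from bench import sensors
sent((-.003,-.014),-.007)
feel(P);s=sensors.get_state();p=load();print(p,s["eef_pos"])
e=s["eef_pos"];k=.9
rows([(p[0]+k*(e[0]-p[0]),p[1]+k*(e[1]-p[1]),p[2],p[3])])
E
```

```text
r 0.0709 ang -120.09 cmd -115.09 | Ftan(ccw) -12.8 Frad 5.1 Fz 17.6 grip 25.0 open 0.0111 q7 1.54 t 27.25
[0.46215028 0.01990372 0.131      2.51432132] [0.45538214 0.01999357 0.13061008]
{"travel": [[0.035, 0.05, 0.0]], "rotation": [[0, 0, -0.0]]}
```

12.8 N is firmly tight. I'll relax the command to the measured pose, then let go.

Emit:
apply_moves --travel '[[0.017, 0.025, 0], [0.035, 0.05, 0], [0.035, 0.05, 0], [0.035, 0.05, 0]]' --rotation '[[0, 0, 0], [0, 0, 0], [0, 0, 0], [0, 0, 0]]' --hand '[1, 1, 1, 1]'

```text
t: 27.65
eef_pos: [0.4545, 0.0207, 0.1307]
tool_rot: [1.429, -2.796, -0.002]
wrist_force: [-3.6, 2.0, 7.7]
opening: 0.0109
gripper_force: 25.0
```

```bash
python3 -c "
from plan import *
feel(P)"
```

```text
r 0.0707 ang -120.98 cmd -119.62 | Ftan(ccw) -4.1 Frad 0.1 Fz 7.7 grip 25.0 open 0.0109 q7 1.53 t 27.65
```

Emit:
apply_moves --travel '[[0, 0, 0], [0, 0, 0], [0, 0, 0], [0, 0, 0]]' --rotation '[[0, 0, 0], [0, 0, 0], [0, 0, 0], [0, 0, 0]]' --hand '[0.2, 0.2, 0.2, 0.2]'

```text
t: 28.05
eef_pos: [0.456, 0.0198, 0.1305]
tool_rot: [1.427, -2.798, 0.0]
wrist_force: [-0.4, 0.1, -0.1]
opening: 0.0354
gripper_force: 0.0
```

Emit:
apply_moves --travel '[[0, 0, -0.3], [0, 0, -0.6], [0, 0, -1], [0, 0, -1], [0, 0, -1]]' --rotation '[[0, 0, 0], [0, 0, 0], [0, 0, 0], [0, 0, 0], [0, 0, 0]]' --hand '[0.2, 0.2, 0.2, 0.2, 0.2]'

```text
t: 28.55
eef_pos: [0.4563, 0.0197, 0.231]
tool_rot: [-1.426, 2.798, -0.002]
wrist_force: [-0.1, -0.5, -0.4]
opening: 0.0354
gripper_force: 0.0
```

```bash
python3 - <<'E'
from plan import *
p=load();p[2]+=.1;json.dump(p.tolist(),open(F,"w"));feel(P)
g=p.copy();g[:2]=[.44,.20];g[2]=.26;toward(g,2)
E
```

```text
r 0.0707 ang -119.33 cmd -119.62 | Ftan(ccw) 0.2 Frad 0.5 Fz -0.4 grip 0.0 open 0.0354 q7 1.74 t 28.55
{"travel": [[-0.682, 0.593, -0.145]], "rotation": [[0, 0, -0.0]]}
{"travel": [[-0.681, 0.593, -0.145]], "rotation": [[0, 0, -0.0]]}
```

Moving clear of the clamp to check it.

Emit:
apply_moves --travel '[[-0.34, 0.297, -0.07], [-0.682, 0.593, -0.145], [-0.682, 0.593, -0.145]]' --rotation '[[0, 0, 0], [0, 0, 0], [0, 0, 0]]' --hand '[0.2, 0.2, 0.2]'

```text
t: 28.85
eef_pos: [0.4473, 0.1172, 0.2455]
tool_rot: [-1.44, 2.788, 0.007]
wrist_force: [-0.1, -1.0, -0.0]
opening: 0.0349
gripper_force: 0.0
```

Emit:
apply_moves --travel '[[-0.34, 0.297, -0.07], [-0.681, 0.593, -0.145], [-0.681, 0.593, -0.145], [-0.681, 0.593, -0.145]]' --rotation '[[0, 0, 0], [0, 0, 0], [0, 0, 0], [0, 0, 0]]' --hand '[0.2, 0.2, 0.2, 0.2]'

```text
t: 29.25
eef_pos: [0.4392, 0.2003, 0.2585]
tool_rot: [1.431, -2.794, 0.001]
wrist_force: [0.2, -0.6, -1.0]
opening: 0.0355
gripper_force: 0.0
```

```bash
python3 - <<'E'
from plan import *
from bench import viewer
import cv2
o=[viewer.camera("scene")["color"][165:275,265:385],viewer.camera("top")["color"][120:230,235:355]]
cv2.imwrite("pics/c5.png",cv2.resize(np.hstack(o),None,fx=3.3,fy=3.3,interpolation=cv2.INTER_CUBIC))
E
```

```text
(no output)
```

View pics/c5.png

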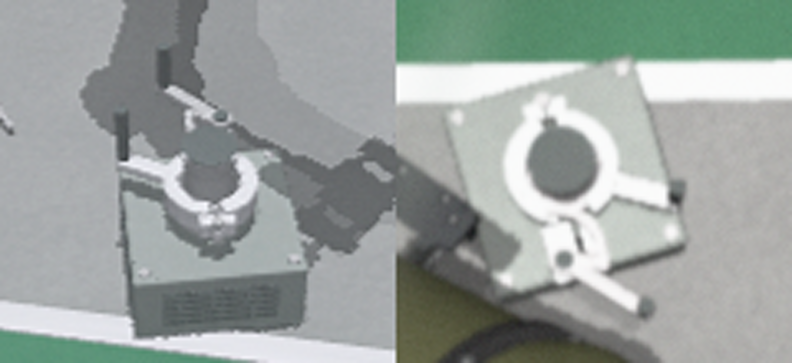

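The jaw is shut, and the lever's hook is round the pin (top crop (598,232)). The lever post is at (645,303), so I'll check that angle and then hand in.

```bash
python3 - <<'E'
from h import *
from plan import P,H
for n,o,uv in(("lev",P,(645,303)),("jaw",H,(678,185))):
    X=onplane("t",[235+(uv[0]-396)/3.3,120+uv[1]/3.3],.172 if n=="lev" else .166);d=X[:2]-o
    print(n,X,np.hypot(*d),np.degrees(np.arctan2(d[1],d[0])))
E
```

```text
lev [0.45415277 0.02238784 0.172     ] 0.06943343167600763 -121.95438822977759
jaw [ 0.53539481 -0.00173306  0.166     ] 0.11983018043052561 -127.05365575122461
```

The lever has held at about -121° and the jaw at -127°, matching where they were left.

```bash
python3 -c "
from bench import env
print(env.sign_off())"
```

```text
the job is handed in; nothing more can be done
None
```

The job is handed in: the clamp is shut on the pad (about 9 N at the post) with the nozzle in line, the cam lever is wedged at about 12.8 N and still holding after release, and the arm is clear of everything.

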